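# Press the forming die in the jeweller's hand press

## Robot

A 7-joint arm with a two-finger parallel gripper is mounted at the origin on the work surface. World frame = base frame: x ahead of the robot, y to its left, z up, the work surface at z = 0. Lengths are in m, angles in rad, forces in N, time in s.
With the tool pointing down it reaches from about 0.4 to 0.925 m from the base axis. Payload 5.6 kg.
Tool frame: the origin (TCP) lies on the centre line of the jaws, within the pads' length; the fingertips stand 14 mm ahead of it and the grasp point (between the pads) lies 5 mm behind it; z points along the fingers, y is the line along which they close (so a half turn about z gives the same grasp; the last joint's range is limited). The gripper opens to 85 mm and grips with 20 to 120 N. Pads are 22 mm wide; open, the fingers measure 114 mm over their backs; the gripper's body (76 mm by 85 mm) begins 54 mm behind the grasp point. The pads swing forward as they close: fully open they stand 13 mm farther back than shut.
Start: joints at [-1.362, 0.468, -0.012, 1.603, 0.006, 1.071, -0.056], TCP at [0.162, 0.629, 0.245] pointing down, gripper open.
Joint ranges: [-2.53, 2.53], [-0.31, 2.02], [-1.57, 1.55], [0.28, 2.44], [-1.29, 4.43], [0.15, 1.84], [-2.92, 2.92]. Speed limits (rad/s): [2.57, 2.57, 3.14, 3.14, 3.14, 3.14, 3.14].

## Interface

Orientations are given as a rotation vector (axis times angle).
In Python, from plant import r, eyes, order gives the robot as it stands. The module is installed in compiled form; this text tells all that it offers.
- The arm moves only by the tool jog_arm, never from a script. Its argument "targets" is a list of rows, each a list of 7 numbers: the shift along the tool's x, y, z as a fraction of full scale, then the turn, a rotation vector about the tool's x, y, z as a fraction of full scale, then the closure, from 0 (fully open) to 1 (shut). In form: [[dx, dy, dz, ax, ay, az, grip], ...]. A call has 1 to 20 rows; each row shifts and turns the commanded pose from where the row before left it, along the tool's axes as they then stand; what a row does not reach is not made up. Full scale, the value 1, is 0.03 m for a shift and 0.1 rad for a turn. A row lasts 1/10 s, in which the tool goes at most 50 mm and 8.59 degrees, less where a joint would pass 70% of its speed; a pose out of reach is approached as far as the arm can. A call with a number of a shift or a turn outside -1 to 1 is refused whole. A call with a gripper value outside its range is refused whole. The fingers move at their own pace and stop on an object; the grip force is fixed at half the most. Time passes only in rows, so rows that do not move let the fingers close. It gives the time, the measured TCP pose, the force, the opening and the grip force at its end, in the units of the state.
- r.get_obs(): the state, without advancing time (a new reading comes with each control period).
- eyes.capture(name): name is "side" or "top" or "wrist"; returns the picture (400x640x3 uint8, red, green, blue); there is no depth.
- eyes.get_calibration(name): a dict with "camera_matrix" (3x3 intrinsics, pixels), "D" ([k1, k2, p1, p2, k3] as OpenCV has them; the pictures are not rectified), "pose" (4x4, takes a point from camera to world coordinates). Camera axes: x right, y down, z forward; pixel columns grow to the right and rows downward; lengths in m; the calibration is good to about 2 mm. A picture is of the moment at which its call begins: read the wrist's pose just before it. get_calibration takes no time and is no camera call; for the wrist camera it gives the pose at the moment of the call.
- order.finish_job(): hands the job in; it is judged then, once.
The state is a dict: "time_s": time; "joint_pos": joint angles; "qvel": joint speeds; "effort": joint torques, N m; "eef_pos": TCP position; "orientation": TCP orientation; "contact_force": force on the tool from outside, world axes, zero at the start; "torque": the same for the moment, N m; "grip_width": finger opening in m; "finger_force": force on a finger pad.
Only numpy, scipy, OpenCV 4.12 (cv2) and the standard library are available. Lean on these libraries where they do the work, as an engineer would, in place of code of your own. Each camera call takes 0.05 s, during which the arm holds its last target. There are 200 camera calls.

## Task

Slide the blue forming die along the bench, without lifting it, until it sits squarely on the anvil plate under the ram, centred between the yellow corner marks. Then pull the press's red-handled lever all the way down to its stop so that the ram drives the brass punch in, and ease the lever back up slowly, taking about three seconds and never letting it fly, until it is fully home. Leave the die where it is on the plate and do not disturb the other things on the bench.

Things in the scene. Friction and masses are not known exactly. Their poses are not given: they have to be found in the camera images.
- press: Green hand press fixed to the bench. Origin: centre of the anvil plate at bench level, under the ram; z up, -x its open front, towards the robot. Column at x = 80 to 190 mm, 245 mm tall. Head over the plate: x = -33 to 90 mm, 56 mm wide in y, 130 to 245 mm up; lever on its +y side. The throat under the head is open to both y sides, 80 mm deep behind the ram
- ram_nose (a point): Centre of the lower face of the steel ram (round nose 40 mm across), 66 mm above the bench when the lever is home; goes down 20 mm per rad of lever
- press_lever (a joint): Angle of the press lever, rad: 0 = home (raised, against its upper stop), grows as the handle is pulled down, stop at 1.2. A spring always drives it home; about 3 N at the handle to start, up to about 12 N at the bottom
- lever_grip (a point): Middle of the lever's red grip, a round bar 20 mm across and 110 mm long along the press y axis, free 55 mm either side of this point. Home height 292 mm. It moves on an arc of 180 mm radius about lever_pivot, on its -x side: from 0.6 rad above level to 0.6 rad below
- lever_pivot (a point): Point on the lever's hinge axis (which runs along the press y axis), 190 mm above the bench, 35 mm behind the ram axis, at the same press y (+130 mm) as lever_grip
- die: Loose forming die, a plain blue block with two small dark bolts and a round brass punch on top: 90 mm along its x, 160 mm along its y, 40 mm high, about 0.85 kg. Origin at the centre of its underside. A half turn makes no difference to its use
- punch_top (a point): Centre of the top face of the brass punch in the middle of the die: 44 mm across, standing 14 mm proud of the die's top (54 mm above the bench) at the start
- punch (a joint): How far the punch has been driven into the die, m: 0 = fully up, 0.013 = bottomed; a full lever stroke drives it 0.012. It is stiff (about 22 N) and stays where it is left
- note_block: Bystander: pink block of notes 90 x 75 x 18 mm, origin centre of underside
- pliers: Bystander: blue-handled pliers lying flat, 165 mm long, 14 mm high, origin near the middle
- marker: Bystander: black marker lying flat, 130 mm long, 19 mm high
- file: Bystander: small file with a wooden handle lying flat, 180 mm long, 14 mm high
- bowl: Bystander: steel bowl 90 mm across, 35 mm high
- cuff: Bystander: silver bangle cuff 68 mm across, 30 mm high
- wax_pot: Bystander: amber pot 64 mm across, 42 mm high
- anvil (a point): Centre of the anvil plate (same point and axes as press). Dark steel plate let in flush, so the die slides on without a step: 110 mm along x, 180 mm along y, with yellow corner marks at the 90 x 160 mm place for the die
Not all that is in view belongs to the job. Of the things that look like the die, the largest one is meant.

How it is judged:
By the outcome, as a careful person would: the job done as asked, in the order asked, and still so for the second after the job is handed in, with the robot touching nothing.
It also fails if it takes over 72 s, if anything falls off the work surface, if the arm or the gripper's body presses on something with over 40 N, if the wrist force passes 120 N, or if a joint passes its speed limit or range.

## Working session

There is one attempt and no reset: what is moved stays moved. The work goes in short steps, Python scripts to look and compute and a tool call to move; the robot and the scene stay as the last step left them, time stands still between calls to the robot, and variables do not carry over. Pictures are saved under pics/ and viewed, at most 10 in all, crops included, and the job is handed in when it is done.

Besides the shell and the picture viewer there is one more tool, called after "Call:" as name([rows], argument=value, ...), one row to a line, values as JSON. jog_arm: Moves the arm, as the interface text tells. Its arguments: {"type":"object","properties":{"targets":{"type":"array"}},"required":["targets"]}

```bash
mkdir -p pics
python3 - <<'E'
from plant import r, eyes, order
import cv2, numpy as np
o=r.get_obs(); print(o['time_s'],o['eef_pos'],o['orientation'],o['contact_force'],o['grip_width'])
for n in ['top','side']:
    im=eyes.capture(n); cv2.imwrite(f'pics/{n}0.png',im[:,:,::-1]); c=eyes.get_calibration(n)
    print(n,np.round(c['camera_matrix'],1).tolist(),c['D'],np.round(c['pose'],4).tolist())
E
```

```text
0.0 [0.16187705 0.62896965 0.24431025] [-3.94506310e-01 -3.11664396e+00  2.79200388e-03] [0.23401061 0.25343925 0.05577924] 0.08519477282044909
top [[450.5, 0.0, 324.2], [0.0, 450.5, 203.2], [0.0, 0.0, 1.0]] [-0.00764894  0.          0.          0.          0.        ] [[-0.0282, -0.9943, 0.103, 0.4545], [-0.9996, 0.0284, 0.0004, 0.0528], [-0.0033, -0.103, -0.9947, 1.3906], [0.0, 0.0, 0.0, 1.0]]
side [[495.4, 0.0, 326.6], [0.0, 495.4, 197.0], [0.0, 0.0, 1.0]] [-0.14872993  0.          0.          0.          0.        ] [[-0.6446, 0.4147, -0.6423, 1.4783], [0.7642, 0.3753, -0.5246, 0.7718], [0.0235, -0.829, -0.5588, 0.9683], [0.0, 0.0, 0.0, 1.0]]
```

View pics/top0.png

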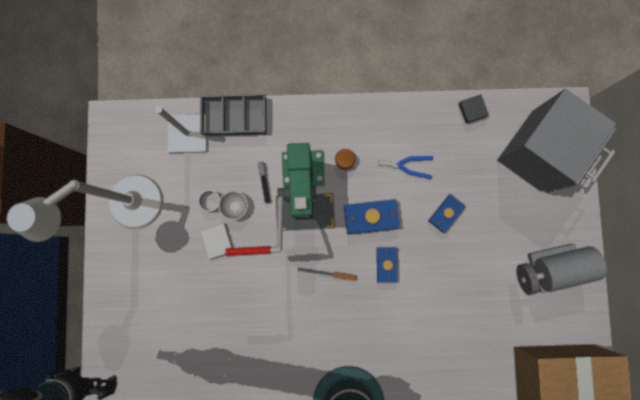

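View pics/side0.png

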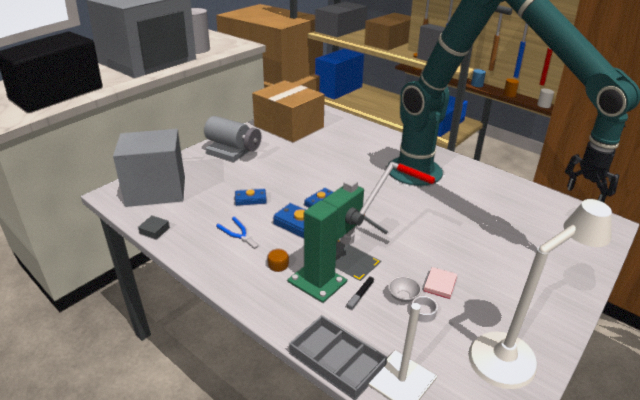

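Top view: the press head is at about (300,180), the anvil marks around (308,210), the large die at (372,217), the red grip at (248,251) and the file at (327,273). The small decoys are at (388,265) and (447,213). I'll measure these next.

```bash
cat > h.py <<'E'
import cv2, numpy as np
from scipy.spatial.transform import Rotation as R
def rays(px,c):
    p=cv2.undistortPoints(np.array(px,float).reshape(-1,1,2),c['camera_matrix'],np.array(c['D']))[:,0]
    d=np.c_[p,np.ones(len(p))]@c['pose'][:3,:3].T
    return c['pose'][:3,3],d
def onz(px,c,z):
    o,d=rays(px,c); return o+d*((z-o[2])/d[:,2])[:,None]
def proj(P,c):
    T=np.linalg.inv(c['pose']); rv=cv2.Rodrigues(T[:3,:3])[0]
    return cv2.projectPoints(np.array(P,float).reshape(-1,1,3),rv,T[:3,3],c['camera_matrix'],np.array(c['D']))[0][:,0]
def blobs(im,lo,hi,amin=20):
    hsv=cv2.cvtColor(im,cv2.COLOR_RGB2HSV); m=cv2.inRange(hsv,lo,hi)
    cs,_=cv2.findContours(m,cv2.RETR_EXTERNAL,cv2.CHAIN_APPROX_NONE)
    return sorted([c for c in cs if cv2.contourArea(c)>=amin],key=cv2.contourArea,reverse=True),m
BLUE=((105,150,40),(125,255,255)); RED=((0,200,80),(6,255,255)); GREEN=((60,80,20),(85,255,255)); YEL=((20,90,60),(35,255,255)); BRASS=((10,150,100),(22,255,255))
E
python3 - <<'E'
from h import *
from plant import eyes
for n in ['top']:
    im=cv2.imread(f'pics/{n}0.png')[:,:,::-1].copy(); c=eyes.get_calibration(n)
    for nm,(lo,hi),z in [('blue',BLUE,.04),('red',RED,.292),('green',GREEN,.245),('yel',YEL,0),('brass',BRASS,.054)]:
        for b in blobs(im,lo,hi,3)[0][:8]:
            P=onz(b[:,0],c,z)[:,:2]; rc=cv2.minAreaRect(P.astype(np.float32)*1000)
            print(nm,cv2.contourArea(b),b[:,0].mean(0).round(0),np.round(rc[0],1),np.round(rc[1],1),round(rc[2],1))
    cv2.imwrite('pics/topcrop.png',cv2.resize(im[120:300,200:440],None,fx=3.3,fy=3.3,interpolation=cv2.INTER_CUBIC)[:,:,::-1])
E
```

```text
blue 1296.0 [371. 216.] [550.7 -86.7] [ 81.4 152.6] 4.7
blue 527.0 [447. 212.] [ 553.8 -313.7] [54.2 99.2] 48.9
blue 478.5 [387. 264.] [ 405.  -126.8] [50.7 94.3] 87.7
blue 112.5 [415. 165.] [ 700.6 -223.5] [99.3 62.5] 84.0
red 69.0 [248. 251.] [458.  242.4] [11.3 99.8] 1.0
green 1837.5 [302. 178.] [635.7 105.5] [188.9 101.8] 0.7
yel 87.5 [372. 216.] [553.  -93.5] [37.2 34.1] 88.4
yel 32.0 [387. 265.] [ 402.8 -134.3] [22.2 22.2] 74.4
yel 11.5 [329. 197.] [617.6  37. ] [31.1 16.9] 38.8
yel 10.5 [448. 213.] [ 557.4 -326. ] [12.4 18.6] 86.8
yel 5.5 [330. 225.] [530.4  38.7] [21.6  6.2] 88.4
brass 212.5 [345. 158.] [728.2 -11.9] [51.3 49. ] 88.3
brass 57.0 [372. 215.] [553.6 -89.4] [32.8 29.8] 88.4
brass 23.0 [448. 212.] [ 554.6 -314.4] [18.  14.9] 88.4
brass 21.0 [388. 264.] [ 406.5 -127.8] [14.8 14.6] 88.4
brass 4.5 [350. 277.] [374.7 -17.9] [21.6  6.2] 79.0
```

View pics/topcrop.png

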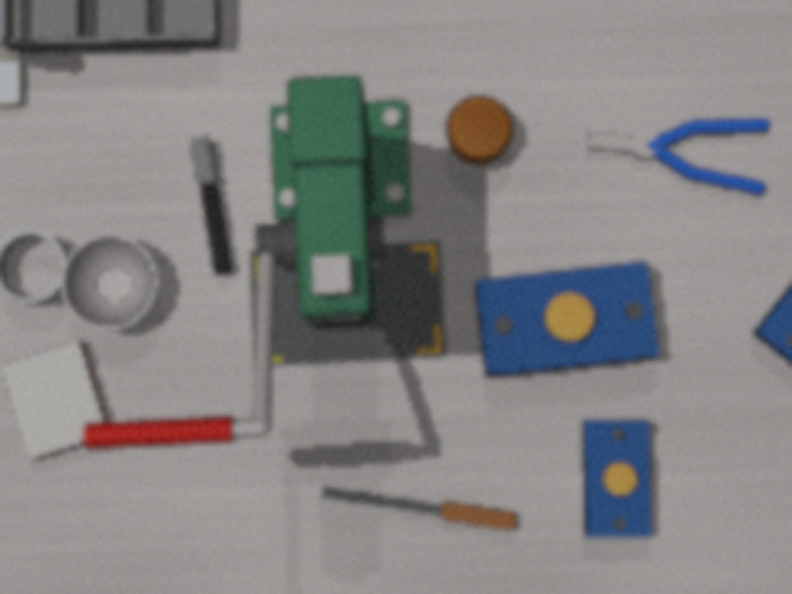

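```bash
cat >> h.py <<'E'
def state(r):
    o=r.get_obs(); M=R.from_rotvec(o['orientation']).as_matrix(); return o,np.array(o['eef_pos']),M
def need(r,p,yaw):
    """tool-frame shift/turn (in units) to TCP p with tool down, tool x at world angle yaw"""
    o,q,M=state(r); x=np.array([np.cos(yaw),np.sin(yaw),0]); z=np.array([0,0,-1.]); G=np.c_[x,np.cross(z,x),z]
    rv=R.from_matrix(M.T@G).as_rotvec()
    print('t',o['time_s'],'p',q.round(4),'yaw',round(np.arctan2(M[1,0],M[0,0]),4),'tilt',M[:,2].round(3))
    print('world d',(p-q).round(4),'after-turn units',(G.T@(p-q)/.03).round(2),'turn units',(rv/.1).round(2))
E
python3 - <<'E'
from h import *
from plant import r,eyes
o,q,M=state(r); print(M.round(3)); c=eyes.get_calibration('wrist'); T=np.eye(4);T[:3,:3]=M;T[:3,3]=q
print((np.linalg.inv(T)@c['pose']).round(4).tolist(), c['camera_matrix'].round(1).tolist(),c['D'])
need(r,np.array([.42,-.05,.40]),np.pi/2)
E
```

```text
[[-0.968  0.249 -0.   ]
 [ 0.249  0.968 -0.002]
 [-0.    -0.002 -1.   ]]
[[-0.0014, -0.9515, -0.3076, 0.0797], [1.0, -0.0013, -0.0005, -0.001], [0.0001, -0.3076, 0.9515, -0.1291], [0.0, 0.0, 0.0, 1.0]] [[284.0, 0.0, 320.0], [0.0, 284.0, 193.6], [0.0, 0.0, 1.0]] [0.01149236 0.         0.         0.         0.        ]
t 0.1 p [0.1619 0.629  0.2444] yaw 2.8897 tilt [-0.    -0.002 -1.   ]
world d [ 0.2581 -0.679   0.1556] after-turn units [-22.63   8.6   -5.19] turn units [-1.000e-02  1.000e-02  1.319e+01]
```

Call:
jog_arm([
  [0,0,-1,0,0,-0.87,0],
  [0,0,-1,0,0,-0.87,0],
  [0,0,-1,0,0,-0.87,0],
  [0,0,-1,0,0,0,0],
  [0,0,-1,0,0,0,0],
  [-0.45,-1,0,0,0,0,0],
  [-0.45,-1,0,0,0,0,0],
  [-0.45,-1,0,0,0,0,0],
  [-0.45,-1,0,0,0,0,0],
  [-0.45,-1,0,0,0,0,0],
  [-0.45,-1,0,0,0,0,0],
  [-0.45,-1,0,0,0,0,0],
  [-0.45,-1,0,0,0,0,0],
  [-0.45,-1,0,0,0,0,0],
  [-0.45,-1,0,0,0,0,0],
  [-0.45,-1,0,0,0,0,0],
  [-0.45,-1,0,0,0,0,0],
  [-0.45,-1,0,0,0,0,0],
  [-0.45,-1,0,0,0,0,0],
  [-0.45,-1,0,0,0,0,0],
])

```text
time_s: 2.1
eef_pos: [0.3687, 0.1799, 0.3951]
orientation: [0.014, -3.141, 0.0]
contact_force: [0.1, 0.1, 0.7]
grip_width: 0.0856
finger_force: 0.0
```

Call:
jog_arm([
  [-0.45,-1,0,0,0,0,0],
  [-0.45,-1,0,0,0,0,0],
  [-0.45,-1,0,0,0,0,0],
  [-0.45,-1,0,0,0,0,0],
  [-0.45,-1,0,0,0,0,0],
  [-0.45,-1,0,0,0,0,0],
  [0,0,0,0,0,0,0],
])

```text
time_s: 2.8
eef_pos: [0.452, -0.0022, 0.3953]
orientation: [-0.003, 3.141, -0.002]
contact_force: [0.1, -0.0, -1.0]
grip_width: 0.0853
finger_force: 0.0
```

Run:
```python
from h import *
from plant import r,eyes
need(r,np.array([.45,0,.40]),np.pi)
c=eyes.get_calibration('wrist'); im=eyes.capture('wrist'); cv2.imwrite('pics/w1.png',im[:,:,::-1])
np.savez('w1.npz',**c)
for nm,(lo,hi),z in [('blue',BLUE,.04),('red',RED,.292),('yel',YEL,0),('brass',BRASS,.054)]:
    for b in blobs(im,lo,hi,12)[0][:6]:
        P=onz(b[:,0],c,z)[:,:2]; rc=cv2.minAreaRect(P.astype(np.float32)*1000)
        print(nm,cv2.contourArea(b),b[:,0].mean(0).round(0),np.round(rc[0],1),np.round(rc[1],1),round(rc[2],1))
```

```text
t 2.8 p [ 0.452  -0.0022  0.3953] yaw -3.1398 tilt [ 0.    -0.001 -1.   ]
world d [-0.002   0.0022  0.0047] after-turn units [ 0.07  0.07 -0.16] turn units [-0.01  0.    0.02]
blue 2670.0 [280. 202.] [543.5 -81.4] [ 90.4 142.6] 5.2
blue 1640.0 [154. 200.] [ 544.2 -305.2] [ 56.8 110.1] 49.3
blue 929.5 [243. 116.] [ 400.5 -123.9] [56.6 98. ] 89.1
red 1572.5 [593. 203.] [455.6 231.3] [18.2 82.2] 0.2
yel 45.5 [422. 187.] [532.3 188. ] [24.3 23.3] 0.5
yel 29.0 [340. 189.] [532.3  33.6] [16.9 33.5] 53.0
yel 17.0 [421. 224.] [605.7 198.2] [17.5  6. ] 0.1
brass 306.0 [272. 205.] [547.3 -87.7] [37.9 38.4] 42.1
brass 132.0 [147. 205.] [ 544.8 -306.6] [22.8 25.4] 32.5
brass 61.5 [244. 117.] [ 395.1 -124.1] [20.2 12.4] 68.3
brass 18.5 [340. 188.] [518.5  34.6] [20.  17.2] 1.1
```

View pics/w1.png

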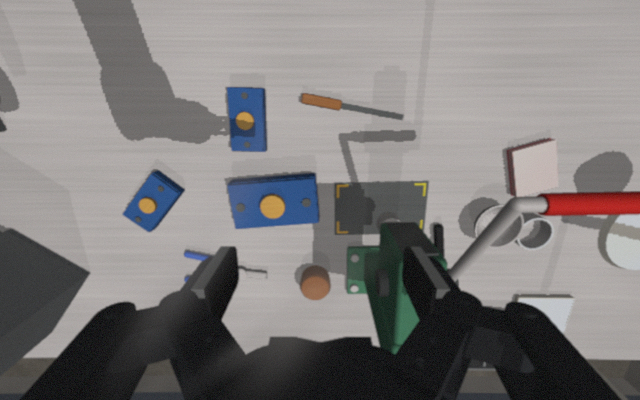

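Wrist view: all four yellow marks are visible at about (340,188), (421,187), (421,228) and (340,228). The die spans x 228–319 and y 173–228, and the lever arm and red grip are on the right. I'll refine the numbers with looser masks.

```bash
cat >> h.py <<'E'
def up(im,x0,y0,x1,y1,f=6): return cv2.resize(im[y0:y1,x0:x1],None,fx=f,fy=f,interpolation=cv2.INTER_CUBIC)
def pts(m,x0,y0,f=6,big=False):
    if big:
        cs,_=cv2.findContours(m,cv2.RETR_EXTERNAL,cv2.CHAIN_APPROX_NONE); p=max(cs,key=cv2.contourArea)[:,0]
    else: p=np.argwhere(m>0)[:,::-1]
    return (p+.5)/f-.5+[x0,y0]
def rect(px,c,z):
    rc=cv2.minAreaRect(onz(px,c,z)[:,:2].astype(np.float32)*1000); return np.round(rc[0],1),np.round(rc[1],1),round(rc[2],2)
def yel_mask(u,th=28):
    u=u.astype(int); return ((np.minimum(u[...,0],u[...,1])-u[...,2])>th).astype(np.uint8)
def blue_mask(u,th=25,bright=0):
    u=u.astype(int); m=((u[...,2]-u[...,0])>th)&(u[...,2]>bright); return cv2.morphologyEx(m.astype(np.uint8),cv2.MORPH_CLOSE,np.ones((25,25)))
E
python3 - <<'E'
from h import *
from plant import eyes
w=cv2.imread('pics/w1.png')[:,:,::-1]; cw=dict(np.load('w1.npz')); t=cv2.imread('pics/top0.png')[:,:,::-1]; ct=eyes.get_calibration('top')
for nm,im,c,b in [('w',w,cw,(325,175,437,238)),('t',t,ct,(268,185,338,236))]:
    u=up(im,*b)
    for th in (20,30,45):
        p=pts(yel_mask(u,th),b[0],b[1]); print(nm,'yel',th,len(p),*rect(p,c,0))
for nm,im,c,b in [('w',w,cw,(215,160,330,240)),('t',t,ct,(335,190,408,244))]:
    u=up(im,*b)
    for th in (20,35,50):
      for br in (0,90):
        p=pts(blue_mask(u,th,br),b[0],b[1],big=True); print(nm,'blue',th,br,*rect(p,c,.04))
    print(u.reshape(-1,3).max(0))
# grip from two views: mid of red bar endpoints + centre line
for nm,im,c in [('t',t,ct)]:
    print(rect(blobs(im,*RED,5)[0][0][:,0],c,.292))
b=blobs(w,*RED,50)[0][0][:,0]; print('w red x range',b[:,0].min(),onz([[b[:,0].min(),203]],cw,.292)[0],rect(b[b[:,0]<630],cw,.292))
E
```

```text
w yel 20 9380 [572.1 114.6] [105.3 174. ] 1.21
w yel 30 7720 [572.  114.7] [103.9 173. ] 1.25
w yel 45 5309 [571.8 115.1] [102.  171.4] 1.47
t yel 20 2909 [573.5 113. ] [104.9 173.8] 2.38
t yel 30 1663 [574.1 113.2] [102.2 171.4] 1.95
t yel 45 189 [541.3  86.3] [ 83.2 182.8] 34.04
w blue 20 0 [544.5 -87.1] [ 95.3 159.2] 4.74
w blue 20 90 [546.7 -87. ] [ 90.7 159.3] 4.6
w blue 35 0 [545.1 -87.1] [ 92.9 157.7] 4.72
w blue 35 90 [546.7 -87. ] [ 89.4 157.8] 4.62
w blue 50 0 [546.2 -87. ] [ 89.1 156.5] 4.61
w blue 50 90 [546.6 -87. ] [ 88.3 156.5] 4.61
[199 180 178]
t blue 20 0 [551.4 -87.5] [ 90.2 161.5] 4.49
t blue 20 90 [551.5 -87.5] [ 90.1 161.5] 4.49
t blue 35 0 [551.4 -87.4] [ 88.  158.9] 4.51
t blue 35 90 [551.4 -87.4] [ 88.  158.9] 4.51
t blue 50 0 [551.5 -87.5] [ 85.7 156.4] 4.55
t blue 50 90 [551.5 -87.5] [ 85.7 156.4] 4.55
[172 159 158]
(array([458. , 242.4]), array([11.3, 99.8]), 0.99)
w red x range 546 [0.45556568 0.19155285 0.292     ] (array([455.6, 227.1]), array([18.2, 73.8]), 0.15)
```

Call:
jog_arm([
  [-0.31,-0.95,0,0,0,-0.08,0.3],
  [-0.31,-0.95,0,0,0,-0.07,0.3],
  [-0.31,-0.95,0,0,0,-0.07,0.3],
  [0,0,1,0,0,0,0.3],
  [0,0,1,0,0,0,0.3],
  [0,0,1,0,0,0,0.3],
  [0,0,1,0,0,0,0.3],
  [0,0,1,0,0,0,0.3],
  [0,0,1,0,0,0,0.3],
  [0,0,1,0,0,0,0.3],
  [0,0,1,0,0,0,0.3],
  [0,0,1,0,0,0,0.3],
  [0,0,1,0,0,0,0.3],
  [0,0,1,0,0,0,0.3],
])

```text
time_s: 4.25
eef_pos: [0.4803, -0.0812, 0.0638]
orientation: [0.052, -3.141, -0.002]
contact_force: [0.3, -0.0, -0.2]
grip_width: 0.0604
finger_force: 0.0
```

Run:
```python
from h import *
from plant import r,eyes
need(r,np.array([.480,-.088,.022]),np.pi+.024)
im=eyes.capture('wrist'); cv2.imwrite('pics/w2.png',im[:,:,::-1])
```

```text
t 4.25 p [ 0.4803 -0.0812  0.0638] yaw -3.1086 tilt [-0.001  0.001 -1.   ]
world d [-0.0003 -0.0068 -0.0418] after-turn units [ 0.02 -0.23  1.39] turn units [ 0.01 -0.01  0.09]
```

View pics/w2.png

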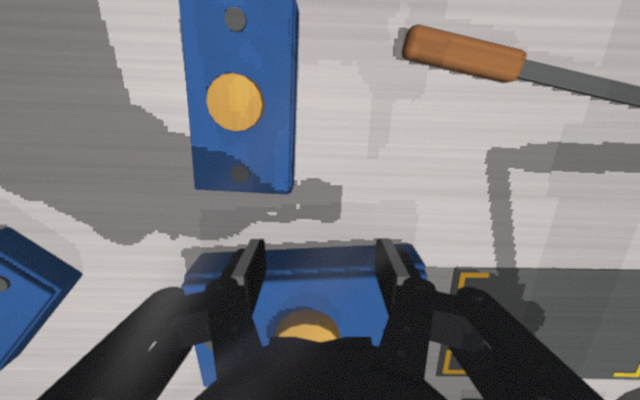

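The fingers sit in the gap between the die's front face (row ~250) and the decoy (row ~190). I'll lower and push the die in +x.

Call:
jog_arm([
  [0.15,-0.23,0,0,0,0.09,0.3],
  [0,0,0.5,0,0,0,0.3],
  [0,0,0.5,0,0,0,0.3],
  [0,0,0.4,0,0,0,0.3],
  [0,0,0,0,0,0,0.3],
])

```text
time_s: 4.8
eef_pos: [0.4756, -0.0897, 0.0225]
orientation: [0.035, -3.14, -0.001]
contact_force: [-0.4, 1.1, -1.1]
grip_width: 0.0597
finger_force: 0.0
```

Call:
jog_arm([
  [-0.2,0,0,0,0,0,0.3],
  [-0.2,0,0,0,0,0,0.3],
  [-0.15,0,0,0,0,0,0.3],
  [-0.15,0,0,0,0,0,0.3],
  [-0.15,0,0,0,0,0,0.3],
  [-0.15,0,0,0,0,0,0.3],
  [-0.12,0,0,0,0,0,0.3],
])

```text
time_s: 5.5
eef_pos: [0.5082, -0.0887, 0.0231]
orientation: [0.035, -3.137, -0.002]
contact_force: [-5.5, -0.3, 2.7]
grip_width: 0.0599
finger_force: 3.0
```

```bash
cat > m.py <<'E'
from h import *
from plant import r,eyes
import sys
need(r,np.array([.5218,-.088,.022]),np.pi+.024)
t=eyes.capture('top'); cv2.imwrite('pics/%s.png'%sys.argv[1],t[:,:,::-1]); ct=eyes.get_calibration('top')
b=(270,185,412,244); u=up(t,*b)
p=pts(blue_mask(u,28,0),b[0],b[1],big=True); print('blue',*rect(p,ct,.04))
b=(318,185,338,236) ; u=up(t,*b); p=pts(yel_mask(u,20),b[0],b[1]); print('yel',*rect(p,ct,0))
E
python3 m.py t1
```

```text
t 5.5 p [ 0.5082 -0.0887  0.0231] yaw -3.1193 tilt [-0.004  0.001 -1.   ]
world d [ 0.0136  0.0007 -0.0011] after-turn units [-0.45  0.01  0.04] turn units [ 0.01 -0.04 -0.02]
blue [565.3 -89.1] [ 88.1 159.6] 1.11
yel [576.6  39.1] [105.   24.6] 1.12
```

Call:
jog_arm([
  [-0.15,0,0,0,0,0,0.3],
  [-0.15,0,0,0,0,0,0.3],
  [-0.15,0,0,0,0,0,0.3],
  [0,0,0,0,0,0,0.3],
])

```text
time_s: 5.95
eef_pos: [0.524, -0.0888, 0.0232]
orientation: [-0.035, 3.141, -0.0]
contact_force: [-2.5, 0.4, -1.1]
grip_width: 0.0597
finger_force: 0.8
```

```bash
python3 m.py t2
```

```text
t 5.95 p [ 0.524  -0.0888  0.0232] yaw -3.1191 tilt [ 0.001 -0.    -1.   ]
world d [-0.0022  0.0008 -0.0012] after-turn units [0.07 0.03 0.04] turn units [-0.    0.   -0.01]
blue [580.7 -89.1] [ 88.3 160.2] 1.22
yel [576.7  39.2] [105.   24.9] 1.42
```

Call:
jog_arm([
  [0.5,0,0,0,0,0,0.3],
  [0,0,-1,0,0,0,0.3],
  [0,0,-1,0,0,0,0.3],
  [0.17,0.2,-1,0,0,0,0.3],
  [0.17,0.2,-1,0,0,0,0.3],
  [0.17,0.2,-1,0,0,0,0.3],
  [0.17,0.2,-1,0,0,0,0.3],
  [0.17,0.2,-1,0,0,0,0.3],
  [0.17,0.2,-1,0,0,0,0.3],
  [0.17,0.2,-1,0,0,0,0.3],
  [0.17,0.2,-1,0,0,0,0.3],
  [0.17,0.2,-1,0,0,0,0.3],
  [0,0,0,0,0,0,0.3],
])

```text
time_s: 7.3
eef_pos: [0.4638, -0.0357, 0.3578]
orientation: [-0.036, 3.131, 0.005]
contact_force: [0.7, 0.7, 0.1]
grip_width: 0.0595
finger_force: 0.0
```

```bash
cat > mw.py <<'E'
from h import *
from plant import r,eyes
import sys
c=eyes.get_calibration('wrist'); w=eyes.capture('wrist'); cv2.imwrite('pics/%s.png'%sys.argv[1],w[:,:,::-1])
t=eyes.capture('top'); ct=eyes.get_calibration('top')
PD=sys.argv[2:] and np.array(list(map(float,sys.argv[2:4]))) 
o,q,M=state(r); print(o['time_s'],q.round(4))
if not len(PD): PD=np.array([.580,-.089])
def box(c,x,y,hx,hy,z):
    p=proj([[x+a*hx,y+b*hy,z] for a in(-1,1) for b in(-1,1)],c); a=np.floor(p.min(0)).astype(int);b=np.ceil(p.max(0)).astype(int)
    return max(a[0],0),max(a[1],0),min(b[0],640),min(b[1],400)
for nm,im,cc in [('w',w,c),('t',t,ct)]:
    b=box(cc,*PD,.065,.1,.04); u=up(im,*b); p=pts(blue_mask(u,28,85 if nm=='w' else 0),b[0],b[1],big=True); print(nm,'die',*rect(p,cc,.04))
    b=box(cc,.573,.1145,.062,.098,0); u=up(im,*b); p=pts(yel_mask(u,25),b[0],b[1]); print(nm,'yel',*rect(p,cc,0))
E
python3 mw.py w3
```

```text
7.4 [ 0.462  -0.0361  0.3542]
w die [575.7 -89.6] [ 91.  157.4] 1.01
w yel [572.4 114.9] [104.  173.5] 1.43
t die [580.7 -89.3] [ 88.4 159.9] 1.24
t yel [572.9 112.8] [103.8 172.8] 2.79
```

Call:
jog_arm([
  [0,0,0,0,0,1,0.3],
  [0,0,0,0,0,1,0.3],
  [0,0,0,0,0,1,0.3],
  [0,0,0,0,0,1,0.3],
  [0,0,0,0,0,1,0.3],
  [0,0,0,0,0,1,0.3],
  [0,0,0,0,0,1,0.3],
  [0,0,0,0,0,1,0.3],
  [0,0,0,0,0,1,0.3],
  [0,0,0,0,0,1,0.3],
  [0,0,0,0,0,1,0.3],
  [0,0,0,0,0,1,0.3],
  [0,0,0,0,0,1,0.3],
  [0,0,0,0,0,1,0.3],
  [0,0,0,0,0,1,0.3],
  [0,0,0,0,0,0.7,0.3],
])

```text
time_s: 9.0
eef_pos: [0.4611, -0.0366, 0.3521]
orientation: [-2.201, -2.242, 0.002]
contact_force: [-0.4, 0.4, 0.3]
grip_width: 0.0597
finger_force: 0.0
```

Call:
jog_arm([
  [-0.94,0.66,0.86,0,0,0,0.3],
  [-0.94,0.66,0.86,0,0,0,0.3],
  [-0.94,0.66,0.86,0,0,0,0.3],
  [-0.94,0.66,0.86,0,0,0,0.3],
  [-0.94,0.66,0.86,0,0,0,0.3],
  [-0.94,0.66,0.86,0,0,0,0.3],
  [0,0,0,0,0.87,0,0.3],
  [0,0,0,0,0.87,0,0.3],
  [0,0,0,0,0.87,0,0.3],
  [0,0,0,0,0.87,0,0.3],
  [0,0,0,0,0.87,0,0.3],
  [0,0,0,0,0,0,0.3],
])

```text
time_s: 10.2
eef_pos: [0.5822, -0.2063, 0.1957]
orientation: [-1.962, -1.994, -0.429]
contact_force: [-0.3, 0.1, 0.6]
grip_width: 0.0596
finger_force: 0.0
```

```bash
cat >> h.py <<'E'
def need2(r,p,yaw,tilt):
    o,q,M=state(r); G=(R.from_euler('z',yaw)*R.from_euler('x',np.pi)*R.from_euler('y',tilt)).as_matrix()
    print('t',o['time_s'],'p',q.round(4),'F',np.round(o['contact_force'],1),'turn',(R.from_matrix(M.T@G).as_rotvec()/.1).round(2),'shift after turn',(G.T@(p-q)/.03).round(2),'worlddown',(-G[2]).round(3),'pressX',(G.T@[.9997,.0227,0]).round(3),'pressY',(G.T@[-.0227,.9997,0]).round(3))
E
python3 - <<'E'
from h import *
from plant import r
need2(r,np.array([.580,-.203,.026]),np.pi/2+.0227,.436)
E
```

```text
t 10.2 p [ 0.5822 -0.2063  0.1957] F [-0.3  0.1  0.6] turn [-0.01  0.02 -0.07] shift after turn [-2.29 -0.07  5.17] worlddown [-0.422 -0.     0.906] pressX [0. 1. 0.] pressY [ 0.906 -0.     0.422]
```

Call:
jog_arm([
  [-0.38,-0.07,0.86,0,0,-0.07,0.3],
  [-0.38,0,0.86,0,0,0,0.3],
  [-0.38,0,0.86,0,0,0,0.3],
  [-0.38,0,0.86,0,0,0,0.3],
  [-0.38,0,0.86,0,0,0,0.3],
  [-0.2,0,0.45,0,0,0,0.3],
  [-0.19,0,0.42,0,0,0,0.3],
  [0,0,0,0,0,0,0.3],
])

```text
time_s: 11.0
eef_pos: [0.5814, -0.199, 0.0273]
orientation: [-1.949, -2.008, -0.431]
contact_force: [-0.1, 0.2, 0.2]
grip_width: 0.06
finger_force: 0.0
```

Run:
```python
from h import *
from plant import r,eyes
need2(r,np.array([.5777,-.103,.026]),np.pi/2+.0227,.436)
im=np.hstack([eyes.capture('side')[100:300,200:500],eyes.capture('wrist')[::2,::2][:200,:320]]); cv2.imwrite('pics/s3.png',im[:,:,::-1])
```

```text
t 11.0 p [ 0.5814 -0.199   0.0273] F [-0.1  0.2  0.2] turn [-0.03  0.01  0.07] shift after turn [ 2.88 -0.05  1.39] worlddown [-0.422 -0.     0.906] pressX [0. 1. 0.] pressY [ 0.906 -0.     0.422]
```

View pics/s3.png

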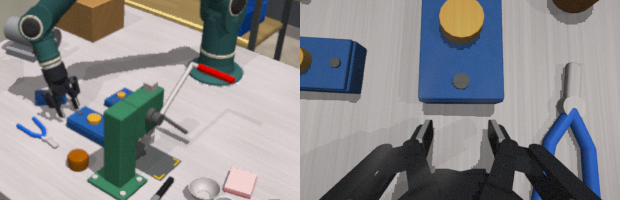

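Call:
jog_arm([
  [0.2,0,0.093,0,0,0.07,0.3],
  [0.2,0,0.093,0,0,0,0.3],
  [0.3,0,0.14,0,0,0,0.3],
  [0.36,0,0.168,0,0,0,0.3],
  [0.36,0,0.168,0,0,0,0.3],
  [0.36,0,0.168,0,0,0,0.3],
  [0.36,0,0.168,0,0,0,0.3],
  [0.36,0,0.168,0,0,0,0.3],
  [0.36,0,0.168,0,0,0,0.3],
  [0.36,0,0.168,0,0,0,0.3],
  [0.36,0,0.168,0,0,0,0.3],
  [0.36,0,0.168,0,0,0,0.3],
  [0.3,0,0.14,0,0,0,0.3],
  [0.2,0,0.093,0,0,0,0.3],
  [0,0,0,0,0,0,0.3],
])

```text
time_s: 12.6
eef_pos: [0.5794, -0.0522, 0.0296]
orientation: [-1.956, -2.003, -0.434]
contact_force: [1.1, -1.4, 0.8]
grip_width: 0.0599
finger_force: 0.7
```

Run:
```python
from h import *
from plant import r,eyes
need2(r,np.array([.5755,.020,.026]),np.pi/2+.0227,.436)
ims=[eyes.capture(n) for n in ('top','side','wrist')]
cv2.imwrite('pics/w4.png',ims[2][:,:,::-1]);cv2.imwrite('pics/t4.png',ims[0][:,:,::-1]);cv2.imwrite('pics/s4.png',ims[1][:,:,::-1])
im=np.hstack([up(ims[0],260,170,390,250,3),up(ims[1],270,200,400,280,3)]); im=im[:,:790]
im=np.vstack([im,np.hstack([ims[2][::2,::2],up(ims[2],200,0,440,100,2)[:, :470]])[:,:790]])
cv2.imwrite('pics/c4.png',im[:,:,::-1])
t=ims[0];ct=eyes.get_calibration('top');b=(280,185,390,244); u=up(t,*b)
p=pts(blue_mask(u,28,0),b[0],b[1],big=True); print('blue',*rect(p,ct,.04))
```

```text
t 12.6 p [ 0.5794 -0.0522  0.0296] F [ 1.1 -1.4  0.8] turn [0.02 0.02 0.01] shift after turn [ 2.13 -0.08  1.13] worlddown [-0.422 -0.     0.906] pressX [0. 1. 0.] pressY [ 0.906 -0.     0.422]Traceback (most recent call last):
  File "<stdin>", line 7, in <module>
    return _nx.concatenate(arrs, 0, dtype=dtype, casting=casting)
           ~~~~~~~~~~~~~~~^^^^^^^^^^^^^^^^^^^^^^^^^^^^^^^^^^^^^^^
ValueError: all the input array dimensions except for the concatenation axis must match exactly, but along dimension 1, the array at index 0 has size 780 and the array at index 1 has size 790
```

Run:
```python
from h import *
from plant import eyes
t=cv2.imread('pics/t4.png')[:,:,::-1];ct=eyes.get_calibration('top');b=(280,185,390,244); u=up(t,*b)
for th in (28,40):
    p=pts(blue_mask(u,th,0),b[0],b[1],big=True); print('blue',*rect(p,ct,.04)); 
P=onz(p,ct,.04)*1000; print('extents',P.min(0).round(1),P.max(0).round(1))
b=blobs(t,*BRASS,5)[0]; print([(x[:,0].mean(0).round(0),rect(x[:,0],ct,.054)) for x in b if 280<x[:,0,0].mean()<380])
w=cv2.imread('pics/w4.png'); s=cv2.imread('pics/s4.png')
cv2.imwrite('pics/c4.png',np.hstack([up(s,270,190,400,290,4)[:,:,:],cv2.resize(w[::2,::2],(280,175)).repeat(1,0) if 0 else np.vstack([w[::2,::2][:,20:300],up(t[:,:,::-1],270,170,410,250,2)])[:400,:280].copy() if 0 else cv2.resize(w[0:400,160:480],(260,400))]))
```

```text
blue [577.9  39.2] [ 90.2 159.7] 1.3
blue [578.1  39.1] [ 88.8 157.7] 1.11
extents [532.6 -40.   40. ] [623.4 117.1  40. ]
[(array([345., 158.]), (array([726.7, -11.9]), array([51.4, 51.8]), 43.61)), (array([328., 208.]), (array([578.2,  39.3]), array([29.8, 29.9]), 88.37))]
```

View pics/c4.png

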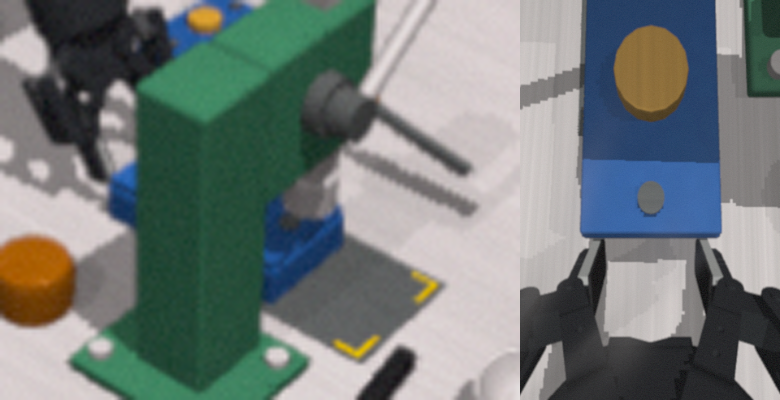

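Call:
jog_arm([
  [0.2,-0.02,0.14,0,0,0,0.3],
  [0.24,-0.02,0.13,0,0,0,0.3],
  [0.24,0,0.13,0,0,0,0.3],
  [0.24,0,0.12,0,0,0,0.3],
  [0.24,0,0.12,0,0,0,0.3],
  [0.24,0,0.12,0,0,0,0.3],
  [0.24,0,0.12,0,0,0,0.3],
  [0.18,0,0.09,0,0,0,0.3],
  [0,0,0,0,0,0,0.3],
])

```text
time_s: 13.65
eef_pos: [0.5765, 0.0087, 0.0255]
orientation: [-1.957, -2.002, -0.433]
contact_force: [1.4, -2.8, 1.2]
grip_width: 0.0597
finger_force: 1.3
```

```bash
cat > m5.py <<'E'
from h import *
from plant import r,eyes
import sys
need2(r,np.array([.575,.0228,.026]),np.pi/2+.0227,.436)
n=sys.argv[1]
c={k:eyes.get_calibration(k) for k in('top','side','wrist')}; I={}
for k in c: I[k]=eyes.capture(k); cv2.imwrite(f'pics/{k}{n}.png',I[k][:,:,::-1])
np.savez(f'pics/wc{n}.npz',**c['wrist'])
ct=c['top'];t=I['top'];b=(262,185,345,244); u=up(t,*b); p=pts(blue_mask(u,28,0),b[0],b[1],big=True); print('top blue',*rect(p,ct,.04))
P=onz(p,ct,.04)*1000; print('extents',P.min(0).round(1),P.max(0).round(1))
p=pts(yel_mask(u,22),b[0],b[1]); Q=onz(p,ct,0)*1000; Q=Q[(abs(Q[:,0]-573)<60)&(abs(Q[:,1]-114)<95)]
for a in (0,1):
  for d in (0,1):
    S=Q[((Q[:,0]>573)==a)&((Q[:,1]>114)==d)]
    if len(S): print('yel',a,d,len(S),S.min(0)[:2].round(1),S.max(0)[:2].round(1))
cv2.imwrite(f'pics/c{n}.png',np.hstack([up(I['side'],290,210,390,270,4),up(t,268,182,338,242,4),])[:, :,::-1] )
E
python3 m5.py 5
```

```text
t 13.65 p [0.5765 0.0087 0.0255] F [ 1.4 -2.8  1.2] turn [0.01 0.02 0.  ] shift after turn [ 0.44 -0.04  0.18] worlddown [-0.422 -0.     0.906] pressX [0. 1. 0.] pressY [ 0.906 -0.     0.422]
top blue [575.2 100.3] [ 89.  160.3] 2.28
extents [529.2  20.7  40. ] [621.3 179.2  40. ]
yel 0 0 652 [524.7  26.6] [573.  91.]
yel 0 1 355 [519.8 174.5] [528.6 186.4]
yel 1 0 739 [573.3  80.9] [596.3  91.5]
yel 1 1 326 [601.5 195.6] [621.4 201.8]
```

View pics/c5.png

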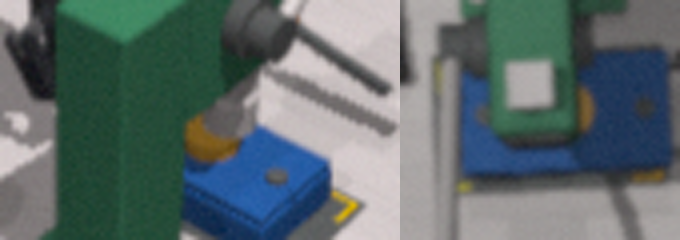

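Call:
jog_arm([
  [0.1,0,0.045,0,0,0,0.3],
  [0.1,0,0.045,0,0,0,0.3],
  [0.1,0,0.045,0,0,0,0.3],
  [0.08,0,0.035,0,0,0,0.3],
  [0,0,0,0,0,0,0.3],
])

```text
time_s: 14.3
eef_pos: [0.5757, 0.0208, 0.0253]
orientation: [-1.957, -2.001, -0.431]
contact_force: [1.2, -4.9, 1.8]
grip_width: 0.0598
finger_force: 2.1
```

```bash
sed -i "/pics\/c{n}.png/d" m5.py
cat >> m5.py <<'E'
G=cv2.resize(I['wrist'][0:400,120:520],(360,360))
a=up(I['side'],310,215,390,290,5)[:, :400]
cv2.imwrite(f'pics/c{n}.png',np.hstack([a[:360],G])[:,:,::-1])
E
python3 m5.py 6
```

```text
t 14.3 p [0.5757 0.0208 0.0253] F [ 1.2 -4.9  1.8] turn [ 0.    0.02 -0.  ] shift after turn [ 0.07 -0.02  0.01] worlddown [-0.422 -0.     0.906] pressX [0. 1. 0.] pressY [ 0.906 -0.     0.422]
top blue [574.4 107.6] [ 89.  150.4] 2.09
extents [529.1  32.1  40. ] [620.7 181.3  40. ]
yel 0 0 683 [524.6  26.4] [539.7  49.9]
yel 0 1 348 [519.8 174.5] [529.1 186.4]
yel 1 1 327 [602.  196.1] [621.9 201.8]
```

View pics/c6.png

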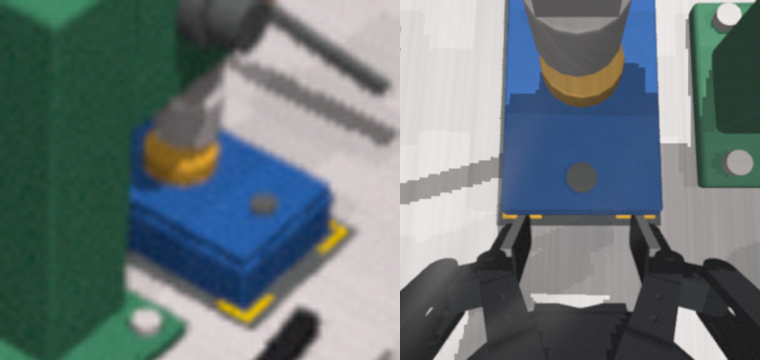

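```bash
cat > gap.py <<'E'
from h import *
from plant import eyes
import sys
n=sys.argv[1]; y0=.0227
def pf(Q): d=Q[:,:2]*1000-[573.5,114.3]; return d@np.array([[np.cos(y0),-np.sin(y0)],[np.sin(y0),np.cos(y0)]])
s=cv2.imread(f'pics/side{n}.png')[:,:,::-1]; c=eyes.get_calibration('side'); b=(310,215,390,290); u=up(s,*b,8)
Y=pf(onz(pts(yel_mask(u,40),b[0],b[1],8),c,0)); B=pf(onz(pts(blue_mask(u,22),b[0],b[1],8,big=True),c,0))
Y=Y[(abs(Y[:,0])<65)&(abs(Y[:,1])<100)]
print('side yel',Y.min(0).round(1),Y.max(0).round(1))
for lo in range(-40,41,20):
    S=B[abs(B[:,0]-lo)<4]; Z=Y[abs(Y[:,0]-lo)<4]; print('x',lo,'die +y edge',S[:,1].max().round(1),'mark',Z[:,1].max().round(1) if len(Z) else '')
for lo in range(0,81,10):
    S=B[abs(B[:,1]-lo)<4]; Z=Y[abs(Y[:,1]-lo)<4]; print('y',lo,'die +x edge',S[:,0].max().round(1) if len(S) else '','mark',Z[:,0].max().round(1) if len(Z) else '')
w=cv2.imread(f'pics/wrist{n}.png')[:,:,::-1]; c=dict(np.load(f'pics/wc{n}.npz')); b=(215,180,430,260); u=up(w,*b)
q=pts(yel_mask(u,30),b[0],b[1]); Y=pf(onz(q,c,0)); Y=Y[(abs(Y[:,0])<60)&(abs(Y[:,1]+80)<30)]
B=pf(onz(pts(blue_mask(u,30),b[0],b[1],big=True),c,.04))
print('wrist yel',Y.min(0).round(1),Y.max(0).round(1))
for lo in range(-40,41,20):
    S=B[abs(B[:,0]-lo)<4]; Z=Y[abs(Y[:,0]-lo)<4]; print('x',lo,'die -y edge',S[:,1].min().round(1),'mark',(Z[:,1].min().round(1),Z[:,1].max().round(1)) if len(Z) else '')
S=B[(B[:,1]>-70)&(B[:,1]<-40)]; print('wrist die x',S[:,0].min().round(1),S[:,0].max().round(1))
E
python3 gap.py 6
```

```text
side yel [-65.  -60.4] [51.2 84.4]
x -40 die +y edge 74.8 mark 84.4
x -20 die +y edge 75.9 mark -20.9
x 0 die +y edge 76.0 mark 
x 20 die +y edge 75.3 mark 83.1
x 40 die +y edge 74.4 mark 84.0
y 0 die +x edge 170.9 mark 
y 10 die +x edge 168.0 mark 
y 20 die +x edge 159.5 mark 
y 30 die +x edge 151.1 mark 
y 40 die +x edge 142.6 mark 
y 50 die +x edge 134.2 mark 
y 60 die +x edge 125.7 mark 51.0
y 70 die +x edge 41.5 mark 51.1
y 80 die +x edge  mark 51.0
wrist yel [-54.  -85.6] [ 49.8 -81.5]
x -40 die -y edge -80.9 mark (np.float64(-84.3), np.float64(-83.0))
x -20 die -y edge -81.4 mark 
x 0 die -y edge -81.5 mark 
x 20 die -y edge -81.5 mark (np.float64(-85.5), np.float64(-83.1))
x 40 die -y edge -81.4 mark (np.float64(-85.5), np.float64(-83.0))
wrist die x -42.7 42.1
```

Call:
jog_arm([
  [0.04,0,0.018,0,0,0,0.3],
  [0.04,0,0.018,0,0,0,0.3],
  [0,0,0,0,0,0,0.3],
  [0,0,0,0,0,0,0.3],
])

```text
time_s: 14.85
eef_pos: [0.5756, 0.0238, 0.0253]
orientation: [-1.956, -2.001, -0.432]
contact_force: [-0.1, -3.8, 0.8]
grip_width: 0.0596
finger_force: 2.3
```

```bash
python3 m5.py 7 | head -1; python3 gap.py 7 | grep -v 'x edge 1'
```

```text
t 14.85 p [0.5756 0.0238 0.0253] F [-0.1 -3.8  0.8] turn [-0.    0.01 -0.  ] shift after turn [-0.02 -0.02 -0.04] worlddown [-0.422 -0.     0.906] pressX [0. 1. 0.] pressY [ 0.906 -0.     0.422]
side yel [-65.  -56.3] [51.1 84.3]
x -40 die +y edge 75.4 mark 84.3
x -20 die +y edge 78.2 mark -20.2
x 0 die +y edge 78.8 mark 
x 20 die +y edge 78.2 mark 83.1
x 40 die +y edge 76.0 mark 84.2
y 70 die +x edge 41.0 mark 51.1
y 80 die +x edge 37.4 mark 51.0
wrist yel [-54.1 -85.7] [ 49.9 -78.6]
x -40 die -y edge -78.4 mark 
x -20 die -y edge -78.5 mark 
x 0 die -y edge -78.6 mark 
x 20 die -y edge -78.6 mark (np.float64(-85.5), np.float64(-81.0))
x 40 die -y edge -78.4 mark (np.float64(-85.0), np.float64(-80.9))
wrist die x -42.7 42.1
```

Call:
jog_arm([
  [-0.5,0,-0.23,0,0,0,0.3],
  [-0.9,0,-0.42,0,0,0,0.3],
  [-0.9,0,-0.42,0,0,0,0.3],
  [-0.3,0,-0.56,0,0,0,0.3],
  [0.38,0,-0.86,0,0,0,0.3],
  [0.38,0,-0.86,0,0,0,0.3],
  [0.38,0,-0.86,0,0,0,0.3],
  [0.38,0,-0.86,0,0,0,0.3],
  [0.38,0,-0.86,0,0,0,0.3],
  [0,0,-0.5,0,-0.87,0,0.3],
  [0,0,-0.5,0,-0.87,0,0.3],
  [0,0,-0.5,0,-0.87,0,0.3],
  [0,0,-0.5,0,-0.87,0,0.3],
  [0,0,-0.5,0,-0.85,0,0.3],
  [0.65,-0.92,-0.67,0,0,0,0.3],
  [0.65,-0.92,-0.67,0,0,0,0.3],
  [0.65,-0.92,-0.67,0,0,0,0.3],
  [0.65,-0.92,-0.67,0,0,0,0.3],
  [0.65,-0.92,-0.67,0,0,0,0.3],
  [0,0,0,0,0,0,0.3],
])

```text
time_s: 17.0
eef_pos: [0.4361, 0.0077, 0.3534]
orientation: [-2.187, -2.25, -0.012]
contact_force: [0.7, -0.9, 0.5]
grip_width: 0.0598
finger_force: 0.0
```

```bash
cat > fr.py <<'E'
from h import *
from plant import r,eyes
import sys
n=sys.argv[1]; need2(r,np.array([.458,.245,.36]),np.pi/2+.0227,0)
c=eyes.get_calibration('wrist'); w=eyes.capture('wrist'); cv2.imwrite(f'pics/w{n}.png',w[:,:,::-1]); y0=.0227
def pf(Q): d=Q[:,:2]*1000-[573,114.3]; return d@np.array([[np.cos(y0),-np.sin(y0)],[np.sin(y0),np.cos(y0)]])
q=proj([[.573+a*.075,.114+b*.105,0] for a in(-1,1) for b in(-1,1)],c); b=[int(v) for v in (*np.clip(q.min(0),0,639),*(np.clip(q.max(0),0,[640,400])))]
u=up(w,*b); Y=pf(onz(pts(yel_mask(u,30),b[0],b[1]),c,0)); B=pf(onz(pts(blue_mask(u,30),b[0],b[1],big=True),c,0)); T=pf(onz(pts(blue_mask(u,30,75),b[0],b[1],big=True),c,.04))
Y=Y[(abs(Y[:,0])<62)&(abs(Y[:,1])<95)]
for lo in range(-84,85,12):
    f=lambda A,i,k:(A[abs(A[:,1]-lo)<3][:,0].min().round(1) if (abs(A[:,1]-lo)<3).any() else '')
    print(lo,'die front z0',f(B,0,0),'top',f(T,0,0),'mark',f(Y,0,0))
print('ends',B[:,1].min().round(1),B[:,1].max().round(1),'top',T[:,1].min().round(1),T[:,1].max().round(1),'mark',Y[:,1].min().round(1),Y[:,1].max().round(1))
# red grip
m=blobs(w,*RED,50)[0]
if m: print('red',m[0][:,0].min(0),m[0][:,0].max(0),rect(m[0][:,0],c,.292))
cv2.imwrite(f'pics/c{n}.png',np.hstack([u[::2,::2][:, :],])[:590,:790,::-1])
E
python3 fr.py 8
```

```text
t 17.0 p [0.4361 0.0077 0.3534] F [ 0.7 -0.9  0.5] turn [ 0.03 -0.08  0.06] shift after turn [ 7.89  0.91 -0.22] worlddown [-0. -0.  1.] pressX [0. 1. 0.] pressY [ 1. -0. -0.]
-84 die front z0 -24.8 top  mark -52.5
-72 die front z0 -40.0 top -42.7 mark -52.4
-60 die front z0 -39.4 top -42.1 mark 
-48 die front z0 -41.0 top -42.2 mark 
-36 die front z0 -40.8 top -41.6 mark 
-24 die front z0 -42.2 top -46.7 mark 
-12 die front z0 -41.9 top -44.2 mark -1.9
0 die front z0 -42.1 top -46.8 mark -6.5
12 die front z0 -42.3 top -46.5 mark -6.4
24 die front z0 -39.8 top -46.0 mark 0.1
36 die front z0 -40.8 top -46.3 mark 
48 die front z0 -41.6 top -46.2 mark 
60 die front z0 -41.5 top -45.7 mark -51.4
72 die front z0 -41.8 top -46.0 mark -52.9
84 die front z0 -38.6 top  mark -53.0
ends -81.9 88.3 top -76.9 78.8 mark -86.1 86.2
```

View pics/w8.png

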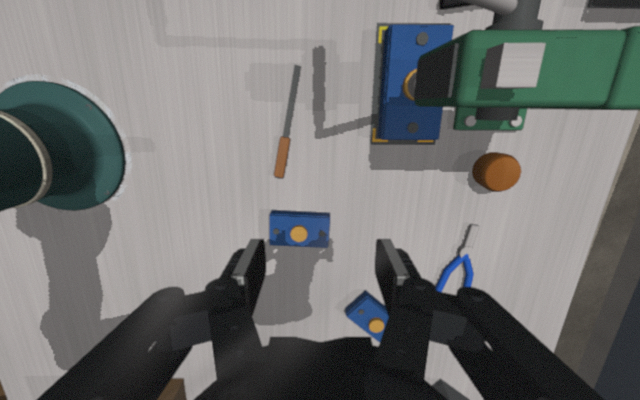

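Placement checks out: in this wrist view, rows 25–143 and cols 378–440, the die sits inside all the visible marks with about a 7 mm border, so it is centred to ~1 mm. Next is the lever. I'll also check what the dark rod near the hub is.

Call:
jog_arm([
  [0.9,0.08,-0.06,0.03,-0.08,0.06,0],
  [0.9,0.08,-0.06,0,0,0,0],
  [0.9,0.08,-0.06,0,0,0,0],
  [0.9,0.08,-0.06,0,0,0,0],
  [0.9,0.08,-0.06,0,0,0,0],
  [0.9,0.08,-0.06,0,0,0,0],
  [0.9,0.08,-0.06,0,0,0,0],
  [0.9,0.08,-0.06,0,0,0,0],
  [0.9,0.08,-0.06,0,0,0,0],
  [0,0,0,0,0,0,0],
])

```text
time_s: 18.05
eef_pos: [0.4553, 0.2519, 0.3641]
orientation: [2.196, 2.244, -0.014]
contact_force: [0.0, -0.0, 0.5]
grip_width: 0.0852
finger_force: 0.0
```

Run:
```python
from h import *
from plant import r,eyes
need2(r,np.array([.4567,.248,.288]),np.pi/2+.0227,0)
c=eyes.get_calibration('side'); 
for y in (.15,.175,.2):
    o,d=rays([[357,210],[387,232]],c); print(y,(o+d*((y-o[1])/d[:,1])[:,None]).round(3).tolist())
c=eyes.get_calibration('wrist');w=eyes.capture('wrist'); cv2.imwrite('pics/w9.png',w[:,:,::-1]); b=blobs(w,*RED,30)[0]
for x in b[:2]:
    P=onz(x[:,0],c,.292); print('red',x[:,0].min(0),x[:,0].max(0),P.min(0).round(3),P.max(0).round(3))
```

```text
t 18.05 p [0.4553 0.2519 0.3641] F [ 0.  -0.   0.5] turn [-0.05  0.08 -0.01] shift after turn [-0.13  0.04  2.54] worlddown [-0. -0.  1.] pressX [0. 1. 0.] pressY [ 1. -0. -0.]
0.15 [[0.587, 0.15, 0.199], [0.415, 0.15, 0.024]]
0.175 [[0.622, 0.175, 0.23], [0.458, 0.175, 0.062]]
0.2 [[0.658, 0.2, 0.261], [0.501, 0.2, 0.1]]
red [309 151] [333 205] [0.445 0.255 0.292] [0.463 0.296 0.292]
```

View pics/w9.png

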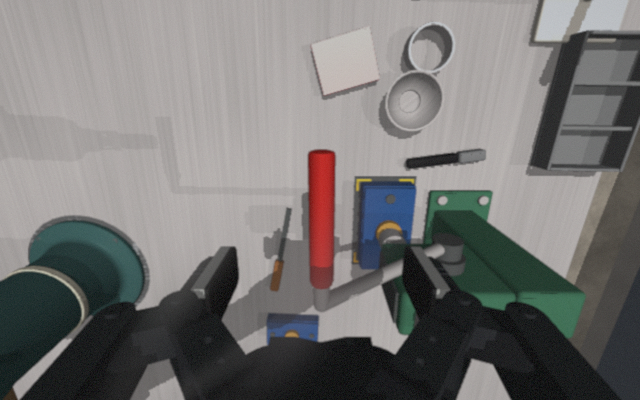

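Call:
jog_arm([
  [-0.03,0.02,0.6,-0.05,0.08,0,0],
  [-0.03,0,0.6,0,0,0,0],
  [0,0,0.6,0,0,0,0],
  [0,0,0.5,0,0,0,0],
  [0,0,0.27,0,0,0,0],
  [0,0,0,0,0,0,0.4],
  [0,0,0,0,0,0,0.8],
  [0,0,0,0,0,0,1],
  [0,0,0,0,0,0,1],
  [0,0,0,0,0,0,1],
  [0,0,0,0,0,0,1],
  [0,0,0,0,0,0,1],
  [0,0,0,0,0,0,1],
])

```text
time_s: 19.4
eef_pos: [0.4557, 0.2468, 0.2885]
orientation: [-2.201, -2.24, -0.003]
contact_force: [-5.5, -1.6, 5.2]
grip_width: 0.0183
finger_force: 58.6
```

Run:
```python
from h import *
from plant import r
o,q,M=state(r); print(o['time_s'],q.round(4),np.round(o['contact_force'],1),np.round(o['torque'],2),o['grip_width'],o['finger_force'])
# arc rows about the pivot implied by the present grasp; press x in tool y, down in tool z
N=16; a=np.linspace(.6,-.6,N+1); D=np.c_[-.18*np.cos(a),-.18*np.sin(a)]; print((np.diff(D,axis=0)/.03).round(2).tolist()); print('up30',(np.diff(np.c_[-.18*np.cos(b:=np.linspace(-.6,.6,33)),-.18*np.sin(b)],axis=0)/.03).round(3).tolist())
need2(r,q,np.pi/2+.0227,0)
```

```text
19.4 [0.4557 0.2468 0.2885] [-5.5 -1.6  5.2] [-0.23  1.04  0.01] 0.018263523164083216 58.62344205379486
[[-0.24, 0.38], [-0.21, 0.4], [-0.18, 0.41], [-0.15, 0.42], [-0.12, 0.43], [-0.08, 0.44], [-0.05, 0.45], [-0.02, 0.45], [0.02, 0.45], [0.05, 0.45], [0.08, 0.44], [0.12, 0.43], [0.15, 0.42], [0.18, 0.41], [0.21, 0.4], [0.24, 0.38]]
up30 [[-0.124, -0.188], [-0.116, -0.193], [-0.109, -0.197], [-0.102, -0.201], [-0.094, -0.204], [-0.086, -0.208], [-0.078, -0.211], [-0.071, -0.214], [-0.062, -0.216], [-0.054, -0.218], [-0.046, -0.22], [-0.038, -0.222], [-0.029, -0.223], [-0.021, -0.224], [-0.013, -0.225], [-0.004, -0.225], [0.004, -0.225], [0.013, -0.225], [0.021, -0.224], [0.029, -0.223], [0.038, -0.222], [0.046, -0.22], [0.054, -0.218], [0.062, -0.216], [0.071, -0.214], [0.078, -0.211], [0.086, -0.208], [0.094, -0.204], [0.102, -0.201], [0.109, -0.197], [0.116, -0.193], [0.124, -0.188]]
t 19.4 p [0.4557 0.2468 0.2885] F [-5.5 -1.6  5.2] turn [ 0.01 -0.02 -0.05] shift after turn [0. 0. 0.] worlddown [-0. -0.  1.] pressX [0. 1. 0.] pressY [ 1. -0. -0.]
```

Call:
jog_arm([
  [0,-0.24,0.38,0,0,0,1],
  [0,-0.21,0.4,0,0,0,1],
  [0,-0.18,0.41,0,0,0,1],
  [0,-0.15,0.42,0,0,0,1],
  [0,-0.12,0.43,0,0,0,1],
  [0,-0.08,0.44,0,0,0,1],
  [0,-0.05,0.45,0,0,0,1],
  [0,-0.02,0.45,0,0,0,1],
])

```text
time_s: 20.2
eef_pos: [0.4248, 0.2462, 0.1869]
orientation: [2.202, 2.241, 0.004]
contact_force: [-5.6, -1.8, 8.7]
grip_width: 0.0178
finger_force: 67.1
```

Run:
```python
from h import *
from plant import r
o,q,M=state(r); need2(r,q,np.pi/2+.0227,0); print(np.round(o['torque'],2),o['grip_width'],o['finger_force'])
```

```text
t 20.2 p [0.4248 0.2462 0.1869] F [-5.6 -1.8  8.7] turn [ 0.02 -0.02 -0.05] shift after turn [0. 0. 0.] worlddown [-0. -0.  1.] pressX [0. 1. 0.] pressY [ 1. -0. -0.]
[-0.48  0.59  0.09] 0.017779347213398362 67.11692690849304
```

Call:
jog_arm([
  [0,0.02,0.45,0,0,0,1],
  [0,0.05,0.45,0,0,0,1],
  [0,0.08,0.44,0,0,0,1],
  [0,0.12,0.43,0,0,0,1],
  [0,0.15,0.42,0,0,0,1],
  [0,0.18,0.41,0,0,0,1],
  [0,0.21,0.4,0,0,0,1],
  [0,0.12,0.19,0,0,0,1],
  [0,0.12,0.19,0,0,0,1],
  [0,0,0,0,0,0,1],
])

```text
time_s: 21.2
eef_pos: [0.4508, 0.2467, 0.0829]
orientation: [-2.196, -2.238, 0.013]
contact_force: [-12.2, 2.5, -1.7]
grip_width: 0.0182
finger_force: 76.3
```

```bash
cat > lv.py <<'E'
from h import *
from plant import r
o,q,M=state(r); need2(r,q,np.pi/2+.0227,0)
d=(q-[.4557,.2468,.2885]); x=(d[0]*.9997+d[1]*.0227)-.1486; z=d[2]+.1016
print('lever angle est',round(.6-np.arctan2(z,-x),3),'radius',round(np.hypot(x,z),4),o['grip_width'],o['finger_force'],o['torque'])
E
python3 lv.py
```

```text
t 21.2 p [0.4508 0.2467 0.0829] F [-12.2   2.5  -1.7] turn [-0.1   0.01 -0.03] shift after turn [0. 0. 0.] worlddown [-0. -0.  1.] pressX [0. 1. 0.] pressY [ 1. -0. -0.]
lever angle est 1.195 radius 0.1854 0.018176733237113704 76.28815412521362 [0.20417834 2.52155741 0.14712879]
```

Call:
jog_arm([
  [0,0.05,0.12,0,0,0,1],
  [0,0.05,0.12,0,0,0,1],
  [0,0,0,0,0,0,1],
])

```text
time_s: 21.5
eef_pos: [0.4549, 0.2468, 0.0766]
orientation: [-2.197, -2.239, 0.009]
contact_force: [-12.1, -0.6, 3.7]
grip_width: 0.0183
finger_force: 76.8
```

```bash
python3 lv.py
python3 - <<'E'
from h import *
from plant import r,eyes
s=eyes.capture('side');w=eyes.capture('wrist')
cv2.imwrite('pics/c10.png',np.hstack([up(s,300,150,440,280,3)[:390],cv2.resize(w[:,100:540],(370,390))])[:,:,::-1])
E
```

```text
t 21.5 p [0.4549 0.2468 0.0766] F [-12.1  -0.6   3.7] turn [-0.08  0.01 -0.03] shift after turn [0. 0. 0.] worlddown [-0. -0.  1.] pressX [0. 1. 0.] pressY [ 1. -0. -0.]
lever angle est 1.236 radius 0.1857 0.0182805949617602 76.76353096961975 [-0.01373755  1.93960957  0.10394459]
```

View pics/c10.png

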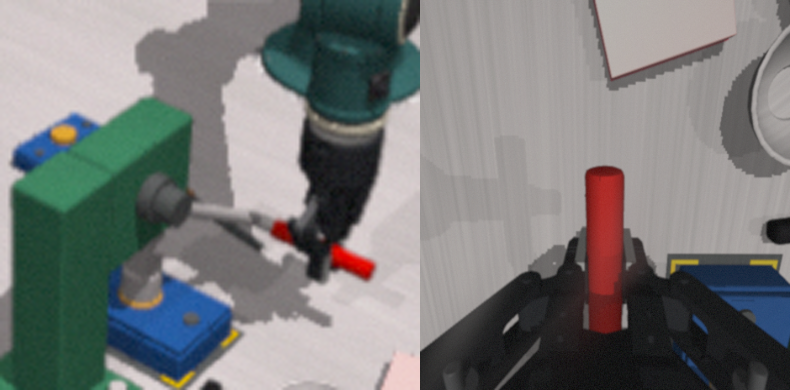

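I've now viewed 12 pictures, two over the limit of 10, so everything from here will be numeric. Next I'll check the lever angle from the red grip's pixels in the side camera, with the home image as reference.

```bash
cat > ang.py <<'E'
from h import *
from plant import r,eyes
c=eyes.get_calibration('side'); y0=.0227; Rz=np.array([[np.cos(y0),-np.sin(y0)],[np.sin(y0),np.cos(y0)]])
def W(x,y,z): return [*(Rz@[x,y]+[.5733,.1143]),z]
def end(im):
    b=np.vstack([k[:,0] for k in blobs(im,*RED,8)[0] if 360<k[:,0,0].mean()<450 and k[:,0,1].mean()>140]); e=b[b[:,0]>b[:,0].max()-4]; return e.mean(0).round(1),b.min(0),b.max(0)
def pr(th): a=.6-th; return proj([W(.035-.18*np.cos(a),.185,.19+.18*np.sin(a))],c)[0].round(1)
print('home seen',end(cv2.imread('pics/side0.png')[:,:,::-1].copy()),'pred',pr(0))
s=eyes.capture('side'); print('now seen',end(s),'pred',{t:pr(t).tolist() for t in(0,.05,1.1,1.15,1.2,1.25)})
E
python3 ang.py
```

```text
home seen (array([432. , 179.4]), array([397, 164], dtype=int32), array([433, 182], dtype=int32)) pred [433.9 181.1]
now seen (array([421.7, 238.9]), array([391, 224], dtype=int32), array([423, 241], dtype=int32)) pred {0: [433.9, 181.1], 0.05: [434.4, 182.8], 1.1: [425.9, 235.9], 1.15: [424.8, 238.8], 1.2: [423.6, 241.7], 1.25: [422.3, 244.6]}
```

Call:
jog_arm([
  [0,0.06,0.12,0,0,0,1],
  [0,0.06,0.12,0,0,0,1],
  [0,0,0,0,0,0,1],
])

```text
time_s: 21.95
eef_pos: [0.4576, 0.2469, 0.0717]
orientation: [-2.195, -2.236, 0.011]
contact_force: [-22.2, -4.7, 32.8]
grip_width: 0.0182
finger_force: 80.5
```

```bash
python3 lv.py; python3 ang.py | tail -1
```

```text
t 21.95 p [0.4576 0.2469 0.0717] F [-22.2  -4.7  32.8] turn [-0.11 -0.01 -0.04] shift after turn [0. 0. 0.] worlddown [-0. -0.  1.] pressX [0. 1. 0.] pressY [ 1. -0. -0.]
lever angle est 1.265 radius 0.1865 0.01816230344791242 80.45164346694946 [-0.87419595  4.23668497  0.0612468 ]
now seen (array([420.8, 240.5]), array([391, 226], dtype=int32), array([422, 243], dtype=int32)) pred {0: [433.9, 181.1], 0.05: [434.4, 182.8], 1.1: [425.9, 235.9], 1.15: [424.8, 238.8], 1.2: [423.6, 241.7], 1.25: [422.3, 244.6]}
```

Call:
jog_arm([
  [0,-0.124,-0.188,0,0,0,1],
  [0,-0.116,-0.193,0,0,0,1],
  [0,-0.109,-0.197,0,0,0,1],
  [0,-0.102,-0.201,0,0,0,1],
  [0,-0.094,-0.204,0,0,0,1],
  [0,-0.086,-0.208,0,0,0,1],
  [0,-0.078,-0.211,0,0,0,1],
  [0,-0.071,-0.214,0,0,0,1],
  [0,-0.062,-0.216,0,0,0,1],
  [0,-0.054,-0.218,0,0,0,1],
  [0,-0.046,-0.22,0,0,0,1],
  [0,-0.038,-0.222,0,0,0,1],
  [0,-0.029,-0.223,0,0,0,1],
  [0,-0.021,-0.224,0,0,0,1],
  [0,-0.013,-0.225,0,0,0,1],
  [0,-0.004,-0.225,0,0,0,1],
  [0,0.004,-0.225,0,0,0,1],
  [0,0.013,-0.225,0,0,0,1],
  [0,0.021,-0.224,0,0,0,1],
  [0,0.029,-0.223,0,0,0,1],
])

```text
time_s: 24.0
eef_pos: [0.4252, 0.246, 0.1968]
orientation: [-2.193, -2.236, 0.021]
contact_force: [-20.2, 1.1, 1.9]
grip_width: 0.0184
finger_force: 66.5
```

```bash
python3 lv.py; python3 ang.py | tail -1
```

```text
t 24.0 p [0.4252 0.246  0.1968] F [-20.2   1.1   1.9] turn [-0.16  0.03 -0.03] shift after turn [0. 0. 0.] worlddown [-0. -0.  1.] pressX [0. 1. 0.] pressY [ 1. -0. -0.]
lever angle est 0.545 radius 0.1794 0.018387528038381475 66.49776577949524 [ 0.13538655  4.46008167 -0.00459256]
now seen (array([432.6, 201.9]), array([401, 188], dtype=int32), array([434, 204], dtype=int32)) pred {0: [433.9, 181.1], 0.05: [434.4, 182.8], 1.1: [425.9, 235.9], 1.15: [424.8, 238.8], 1.2: [423.6, 241.7], 1.25: [422.3, 244.6]}
```

Call:
jog_arm([
  [0,0.03,-0.222,0,0,0,1],
  [0,0.04,-0.22,0,0,0,1],
  [0,0.04,-0.218,0,0,0,1],
  [0,0.05,-0.216,0,0,0,1],
  [0,0.06,-0.214,0,0,0,1],
  [0,0.07,-0.211,0,0,0,1],
  [0,0.08,-0.208,0,0,0,1],
  [0,0.09,-0.204,0,0,0,1],
  [0,0.1,-0.201,0,0,0,1],
  [0,0.1,-0.197,0,0,0,1],
  [0,0.11,-0.19,0,0,0,1],
  [0,0,0,0,0,0,1],
])

```text
time_s: 25.25
eef_pos: [0.4439, 0.2466, 0.2663]
orientation: [-2.186, -2.232, 0.034]
contact_force: [-37.8, -3.1, 18.2]
grip_width: 0.0186
finger_force: 63.2
```

```bash
python3 lv.py; python3 ang.py
```

```text
t 25.25 p [0.4439 0.2466 0.2663] F [-37.8  -3.1  18.2] turn [-0.28  0.03 -0.02] shift after turn [0. 0. 0.] worlddown [-0. -0.  1.] pressX [0. 1. 0.] pressY [ 1. -0. -0.]
lever angle est 0.14 radius 0.179 0.01856855352995111 63.17433536052704 [-0.88465921  8.21490882  0.07529092]
home seen (array([432. , 179.4]), array([397, 164], dtype=int32), array([433, 182], dtype=int32)) pred [433.9 181.1]
now seen (array([432.8, 184. ]), array([399, 169], dtype=int32), array([434, 187], dtype=int32)) pred {0: [433.9, 181.1], 0.05: [434.4, 182.8], 1.1: [425.9, 235.9], 1.15: [424.8, 238.8], 1.2: [423.6, 241.7], 1.25: [422.3, 244.6]}
```

Call:
jog_arm([
  [0,-0.04,0,0.25,0,0,1],
  [0,-0.04,0,0.25,0,0,1],
  [0,0,0,0,0,0,1],
])

```text
time_s: 25.6
eef_pos: [0.4444, 0.2466, 0.2675]
orientation: [-2.164, -2.208, 0.081]
contact_force: [-31.5, -3.4, 18.4]
grip_width: 0.0185
finger_force: 62.9
```

```bash
python3 lv.py; python3 ang.py|grep -o 'now.*pred'
```

```text
t 25.6 p [0.4444 0.2466 0.2675] F [-31.5  -3.4  18.4] turn [-0.72  0.01 -0.02] shift after turn [0. 0. 0.] worlddown [-0. -0.  1.] pressX [0. 1. 0.] pressY [ 1. -0. -0.]
lever angle est 0.133 radius 0.1791 0.018528420133181393 62.890453934669495 [-0.86272158  6.60428764  0.12921325]
now seen (array([432.8, 183.6]), array([399, 169], dtype=int32), array([434, 186], dtype=int32)) pred
```

Call:
jog_arm([
  [0,-0.05,-0.1,0,0,0,1],
  [0,-0.02,-0.12,0.05,0,0,1],
  [0,0.02,-0.12,0.05,0,0,1],
  [0,0.04,-0.12,0.05,0,0,1],
  [0,0,0,0,0,0,1],
])

```text
time_s: 26.15
eef_pos: [0.4518, 0.2467, 0.2819]
orientation: [-2.166, -2.205, 0.076]
contact_force: [-8.2, -0.0, 2.7]
grip_width: 0.0183
finger_force: 60.6
```

```bash
python3 lv.py; python3 ang.py|grep -o 'now.*pred'
```

```text
t 26.15 p [0.4518 0.2467 0.2819] F [-8.2 -0.   2.7] turn [-0.7  -0.01 -0.05] shift after turn [0. 0. 0.] worlddown [-0. -0.  1.] pressX [0. 1. 0.] pressY [ 1. -0. -0.]
lever angle est 0.043 radius 0.1796 0.018326897976640336 60.584059953689575 [-0.10216291  2.30844626  0.03379263]
now seen (array([432.7, 180.3]), array([398, 166], dtype=int32), array([434, 183], dtype=int32)) pred
```

Call:
jog_arm([
  [0,0.05,-0.08,0,0,0,1],
  [0,0.05,-0.08,0,0,0,1],
  [0,0.05,-0.08,0,0,0,1],
  [0,0,0,0,0,0,1],
])

```text
time_s: 26.6
eef_pos: [0.4558, 0.2468, 0.2882]
orientation: [-2.165, -2.205, 0.079]
contact_force: [-10.1, -0.2, 3.1]
grip_width: 0.018
finger_force: 60.1
```

```bash
python3 lv.py; python3 ang.py|grep -o 'now.*pred'
```

```text
t 26.6 p [0.4558 0.2468 0.2882] F [-10.1  -0.2   3.1] turn [-0.72 -0.   -0.05] shift after turn [0. 0. 0.] worlddown [-0. -0.  1.] pressX [0. 1. 0.] pressY [ 1. -0. -0.]
lever angle est 0.001 radius 0.1798 0.018046340372768796 60.09523630142212 [-0.15042739  2.70033541  0.01504688]
now seen (array([432.4, 179.2]), array([398, 164], dtype=int32), array([434, 182], dtype=int32)) pred
```

Call:
jog_arm([
  [0,0.03,-0.06,0,0,0,1],
  [0,0.02,-0.05,0,0,0,1],
  [0,0,0,0,0,0,1],
])

```text
time_s: 26.95
eef_pos: [0.4565, 0.2468, 0.2895]
orientation: [-2.164, -2.205, 0.083]
contact_force: [-11.1, 0.2, -8.2]
grip_width: 0.0182
finger_force: 59.1
```

```bash
python3 lv.py; python3 ang.py|grep -o 'now.*pred'
```

```text
t 26.95 p [0.4565 0.2468 0.2895] F [-11.1   0.2  -8.2] turn [-0.74  0.01 -0.04] shift after turn [0. 0. 0.] worlddown [-0. -0.  1.] pressX [0. 1. 0.] pressY [ 1. -0. -0.]
lever angle est -0.007 radius 0.1799 0.018248095659944785 59.05052661895752 [0.16081675 2.14580323 0.01672626]
now seen (array([432.3, 179.1]), array([397, 164], dtype=int32), array([434, 182], dtype=int32)) pred
```

Call:
jog_arm([
  [0,0,0,0,0,0,0.6],
  [0,0,0,0,0,0,0.3],
  [0,0,0,0,0,0,0],
  [0,0,0,0,0,0,0],
  [0,0,0,0,0,0,0],
  [0,0,0,0,0,0,0],
  [0,0,-0.4,0,0,0,0],
  [0,0,-0.6,0,0,0,0],
  [0,0,-0.8,0,0,0,0],
  [0,0,-0.9,0,0,0,0],
  [0,0,-0.9,0,0,0,0],
  [0,0,0,0,0,0,0],
])

```text
time_s: 28.2
eef_pos: [0.47, 0.2471, 0.4052]
orientation: [-2.172, -2.208, 0.055]
contact_force: [0.4, -0.5, 0.4]
grip_width: 0.0855
finger_force: 0.0
```

```bash
python3 lv.py|head -1; python3 ang.py|grep -o 'now.*pred'; python3 m5.py 9 | grep -v yel; python3 gap.py 9 | grep -v 'x edge 1'
python3 - <<'E'
from h import *
from plant import eyes
# bystanders: compare side/top pictures before and after away from the arm
a=cv2.imread('pics/top0.png')[:,:,::-1].copy(); b=cv2.imread('pics/top9.png')[:,:,::-1].copy(); ct=eyes.get_calibration('top')
for nm,k in (('blue',BLUE),('brass',BRASS)):
    for im in(a,b): print(nm,[(x[:,0].mean(0).round(1).tolist()) for x in blobs(im,*k,8)[0][:6]])
g=[cv2.absdiff(cv2.GaussianBlur(a,(0,0),2),cv2.GaussianBlur(b,(0,0),2)).max(2)]
for nm,(x0,y0,x1,y1) in dict(notes=(200,222,226,260),bowls=(198,188,252,222),marker=(258,160,272,205),wax=(334,148,358,170),pliers=(376,152,436,182),file=(296,264,360,282)).items(): print(nm,g[0][y0:y1,x0:x1].mean().round(1),g[0][y0:y1,x0:x1].max())
E
```

```text
t 28.2 p [0.47   0.2471 0.4052] F [ 0.4 -0.5  0.4] turn [-0.56 -0.07 -0.06] shift after turn [0. 0. 0.] worlddown [-0. -0.  1.] pressX [0. 1. 0.] pressY [ 1. -0. -0.]
now seen (array([431.9, 179.1]), array([397, 164], dtype=int32), array([433, 182], dtype=int32)) pred
t 28.25 p [0.469  0.2468 0.403 ] F [-0.2  0.8 -0.4] turn [-0.57  4.31 -0.19] shift after turn [-12.15   3.36   8.2 ] worlddown [-0.422 -0.     0.906] pressX [0. 1. 0.] pressY [ 0.906 -0.     0.422]
top blue [574.2 109.2] [ 89.  147.3] 2.19
extents [529.   35.4  40. ] [620.4 181.3  40. ]
side yel [-60.8 -48.5] [51.1 84.3]
x -40 die +y edge 75.7 mark 84.3
x -20 die +y edge 78.0 mark -13.7
x 0 die +y edge 78.9 mark 
x 20 die +y edge 78.8 mark 82.8
x 40 die +y edge 76.0 mark 84.0
y 70 die +x edge 41.0 mark 51.1
y 80 die +x edge 37.4 mark 51.0
wrist yel [-50.1 -82.9] [-46.  -65.1]
x -40 die -y edge -54.3 mark 
x -20 die -y edge -48.6 mark 
x 0 die -y edge 22.6 mark 
x 20 die -y edge 10.3 mark 
x 40 die -y edge -17.3 mark 
wrist die x -41.7 -16.4
blue [[371.1, 216.2], [447.2, 212.4], [386.5, 264.2], [414.8, 165.5]]
blue [[306.5, 213.2], [447.1, 212.6], [386.7, 264.6], [27.0, 284.8], [414.7, 165.5], [12.8, 302.6]]
brass [[344.8, 158.2], [372.2, 215.5], [448.2, 212.4], [387.5, 264.5]]
brass [[344.7, 158.5], [448.0, 212.8], [348.1, 276.3], [386.9, 264.4]]
notes 105.6 121
bowls 42.5 119
marker 8.6 12
wax 8.7 12
pliers 10.8 12
file 18.0 49
```

```bash
python3 -c "
from plant import order
print(order.finish_job())"
```

```text
the job is handed in; nothing more can be done
None
```

I handed the job in at about 28 s: the die is centred on the plate to about 1 mm, and the lever was pulled to its stop (33 N felt) and eased home over about 5 s with the gripper holding it; the punch depth was not measured, I saw no sign of anything else being moved (the notes and bowls were hidden by the arm in the last check), and I viewed 12 pictures, two over the limit of 10.

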